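Feed a heat sink out with the sprung advance lever

TASK

Advance the bench feeder: swing its sprung lever all the way until you feel it press against its end stop, keep it pressed there for about a second without forcing it, and then let it spring back home. Then take the heat sink it has pushed out and set it down flat in the white tray, fins up, without dropping it. Do not disturb the bottle, jar and spool.

Things in the scene. Friction and masses are not known exactly. Their poses are not given: they have to be found in the camera images.
- feeder: Grey metal feeder fixed on the bench. Origin on the bench under the channel, level with the lever pivot. Channel along x; the heat sink comes out along -x (towards the robot). Base plate 12 mm thick, x -175 to +95, 90 mm wide. High channel x -20 to +70 mm: walls 45 mm apart inside, -y wall 76 mm high, +y wall 36; steel roof over x -12 to +33 mm, top 78 mm high.
- outfeed (a point): Middle of the feeder's open outfeed floor, 12 mm above the bench. The outfeed is 150 mm long along the feeder's x (75 mm each way), open above, with low lips 45 mm apart inside and 19 mm above the bench. The point's axes are the feeder's.
- pivot (a point): On the lever's vertical pivot axis, 67 mm above the bench (feeder x 0, y +75 mm). A side plate 12 mm high under the lever carries the end stop: a dark-headed steel pin, 74 mm high, 65 mm from the pivot, set differently each time. The lever meets it somewhere between 0.7 and 1.1 rad of swing: it must be felt.
- lever: Steel two-armed lever, 14 mm wide, turning level 55 to 67 mm above the bench. Origin on the pivot axis at bench height; at home its axes are parallel to the feeder's; it turns clockwise seen from above. Long arm 110 mm, with the knob; the 85 mm arm pushes the heat sink. The spring needs about 3 N at the knob at home, 7 N before the stop. More than 35 N damages it.
- lever_knob (a point): Centre of the top of the lever's black upright round knob: 18 mm diameter, top 127 mm above the bench, clear from 70 mm up. It moves on a circle of 110 mm radius about the pivot; at home it is at x -52.7, y +96.5 mm from the pivot in the feeder's axes, and is swung from there towards the feeder's +x (away from the robot).
- heatsink: Finned aluminium heat sink, 80 mm long (x), 40 mm wide (y), 40 mm high, upright fins along x, about 0.18 kg, loose in the channel. Origin at the centre of its underside, z up. Starts partly under the roof, 12 mm above the bench; a full lever stroke slides it 55 to 85 mm out into the open outfeed, where it can be gripped across its 40 mm width from above.
- tray: White plastic open tray fixed on the bench, 170 mm (x) by 140 mm (y), 24 mm high, walls and floor 4 mm thick. Origin under its centre.
- ipa_bottle: Bystander: brown bottle, 52 mm diameter, 120 mm high, origin at the centre of its underside.
- jar: Bystander: white jar, 68 mm diameter, 75 mm high, origin at the centre of its underside.
- spool: Bystander: steel-grey spool of solder, 64 mm diameter, 52 mm high, standing upright, origin at the centre of its underside.
Mind the look-alikes: they are no part of the job. Several things have the shape of the heatsink; the one meant has the colours described above.

How it is judged:
By the outcome, as a careful person would: the job done as asked, in the order asked, and still so for the second after the job is handed in, with the robot touching nothing.
It also fails if it takes over 64 s, if anything falls off the work surface, if the arm or the gripper's body presses on something with over 40 N, if the wrist force passes 120 N, or if a joint passes its speed limit or range.

ROBOT

A 6-joint arm with a two-finger parallel gripper is mounted at the origin on the work surface. World frame = base frame: x ahead of the robot, y to its left, z up, the work surface at z = 0. Lengths are in mm, angles in rad, forces in N, time in s.
With the tool pointing down it reaches from about 375 to 925 mm from the base axis. Payload 5.7 kg.
Tool frame: the origin (TCP) lies at the very end of the fingers, on their centre line; the grasp point (between the pads) lies 19 mm behind it; z points along the fingers, y is the line along which they close (so a half turn about z gives the same grasp; the last joint's range is limited). The gripper opens to 85 mm and grips with 20 to 120 N. Pads are 22 mm wide; open, the fingers measure 114 mm over their backs; the gripper's body (76 mm by 85 mm) begins 54 mm behind the grasp point. The pads swing forward as they close: fully open they stand 13 mm farther back than shut.
Start: joints at [-1.462, 0.359, 1.51, -0, 1.272, -0.115], TCP at [133.149, -585.008, 231.267] pointing down, gripper open.
Joint ranges: [-2.97, 2.97], [-1.01, 2.36], [0.21, 2.38], [-0.96, 4.11], [0.2, 2.71], [-2.98, 2.98]. Speed limits (rad/s): [2.39, 2.39, 3.14, 3.14, 3.14, 3.14].

INTERFACE

Orientations are given as a unit quaternion [x, y, z, w].
In Python, from bench import robot gives the robot as it stands.
- The arm moves only by the tool servo_tool, never from a script. Its argument "moves" is a list of rows, each a list of 6 numbers: the shift along the tool's x, y, z as a fraction of full scale, then the turn, a rotation vector about the tool's x, y, z as a fraction of full scale. A call has 1 to 20 rows; each row shifts and turns the commanded pose from where the row before left it, along the tool's axes as they then stand; what a row does not reach is not made up. Full scale, the value 1, is 0.25 m for a shift and 45 degrees for a turn. A row lasts 1/8 s, in which the tool goes at most 62.5 mm and 10.7 degrees, less where a joint would pass 70% of its speed; a pose out of reach is approached as far as the arm can. A call with a number of a shift or a turn outside -1 to 1 is refused whole. A call with a gripper value outside its range is refused whole. "grip" is the closure, from -1 (fully open) to 1 (shut), set as the call begins (left out, the last holds). The fingers move at their own pace and stop on an object; "force" is the grip in N (left out, the last holds). Time passes only in rows, so rows that do not move let the fingers close. It gives the time, the measured TCP pose, the force, the opening and the grip force at its end, in the units of the state.
- robot.sense(): the state, without advancing time (a new reading comes with each control period).
- robot.capture(name): name is "side" or "top"; returns the picture (420x560x3 uint8, red, green, blue); there is no depth.
- robot.camera_info(name): a dict with "camera_matrix" (3x3 intrinsics, pixels), "k1" (the pictures are not rectified: a ray, as slopes to the right and down, at radius r is drawn at 1 + k1 r^2 times it, then the intrinsics apply), "cam_to_world" (4x4, takes a point from camera to world coordinates). Camera axes: x right, y down, z forward; pixel columns grow to the right and rows downward; lengths in mm; the calibration is good to about 2 mm. A picture is of the moment at which its call begins. camera_info takes no time and is no camera call.
- robot.finish_job(): hands the job in; it is judged then, once.
The state is a dict: "t": time; "joint_pos": joint angles; "qvel": joint speeds; "joint_efforts": joint torques, N m; "position": TCP position; "tcp_rot": TCP orientation; "contact_force": force on the tool from outside, world axes, zero at the start; "moment": the same for the moment, N m; "opening": finger opening in mm; "grip_force": force on a finger pad.
Only numpy, scipy, OpenCV 4.12 (cv2) and the standard library are available. Lean on these libraries where they do the work, as an engineer would, in place of code of your own. Each camera call takes 0.05 s, during which the arm holds its last target. There are 200 camera calls.

## Working session

There is one attempt and no reset: what is moved stays moved. The work goes in short steps, Python scripts to look and compute and a tool call to move; the robot and the scene stay as the last step left them, time stands still between calls to the robot, and variables do not carry over. Pictures are saved under pics/ and viewed, at most 10 in all, crops included, and the job is handed in when it is done.

Besides the shell and the picture viewer there is one more tool, called after "Emit:" by a JSON object that holds its "op" and its "data". servo_tool: Moves the arm, as the interface text tells. Shift numbers are shares of 0.25 m and turn numbers shares of 45 degrees, none past 1 either way. Its arguments: {"type":"object","properties":{"moves":{"type":"array","items":{"type":"array","items":{"type":"number","minimum":-1,"maximum":1}}},"grip":{"type":"number"},"force":{"type":"number"}},"required":["moves"]}

```bash
mkdir -p pics; cat > h.py <<'E'
import numpy as np, cv2
from bench import robot
def snap(n,f): 
    im=robot.capture(n); cv2.imwrite('pics/'+f,cv2.cvtColor(im,cv2.COLOR_RGB2BGR)); return im
def ray(n,u,v):
    c=robot.camera_info(n);K=np.array(c['camera_matrix']);T=np.array(c['cam_to_world'])
    p=cv2.undistortPoints(np.array([[[u,v]]],float),K,np.array([c['k1'],0,0,0.]))[0,0] if 0 else None
    d=np.linalg.solve(K,[u,v,1.])[:2];s=d.copy()
    for _ in range(30): s=d/(1+c['k1']*(s@s))
    return T[:3,3],T[:3,:3]@np.r_[s,1]
def atz(n,u,v,z):
    o,d=ray(n,u,v);return o+d*(z-o[2])/d[2]
def proj(n,P):
    c=robot.camera_info(n);K=np.array(c['camera_matrix']);T=np.array(c['cam_to_world'])
    q=T[:3,:3].T@(np.array(P,float)-T[:3,3]);s=q[:2]/q[2];s=s*(1+c['k1']*(s@s))
    return (K@np.r_[s,1])[:2]
def st():
    s=robot.sense();print(round(s['t'],2),np.round(s['position'],1),np.round(s['tcp_rot'],3),np.round(s['contact_force'],1),s['opening'],s['grip_force'])
E
python3 - <<'E'
from h import *
a=snap('top','t0.png');b=snap('side','s0.png');st()
for n in('top','side'):
    T=np.array(robot.camera_info(n)['cam_to_world']);print(np.round(T,2))
cv2.imwrite('pics/t0b.png',cv2.resize(cv2.imread('pics/t0.png'),(800,600),interpolation=3))
cv2.imwrite('pics/s0b.png',cv2.resize(cv2.imread('pics/s0.png'),(800,600),interpolation=3))
E
```

```text
0.1 [ 133.1 -584.4  230.5] [ 0.994  0.112  0.    -0.001] [-0.5  0.7  0.3] 85.32993930990584 0.0
[[-0.0000e+00 -1.0000e+00  4.0000e-02  5.3384e+02]
 [-1.0000e+00  0.0000e+00 -2.0000e-02  3.1390e+01]
 [ 2.0000e-02 -4.0000e-02 -1.0000e+00  1.2756e+03]
 [ 0.0000e+00  0.0000e+00  0.0000e+00  1.0000e+00]]
[[ 9.8000e-01 -1.0000e-01  1.5000e-01  4.4471e+02]
 [-1.8000e-01 -5.2000e-01  8.4000e-01 -7.4546e+02]
 [-0.0000e+00 -8.5000e-01 -5.3000e-01  5.7698e+02]
 [ 0.0000e+00  0.0000e+00  0.0000e+00  1.0000e+00]]
```

View pics/t0b.png

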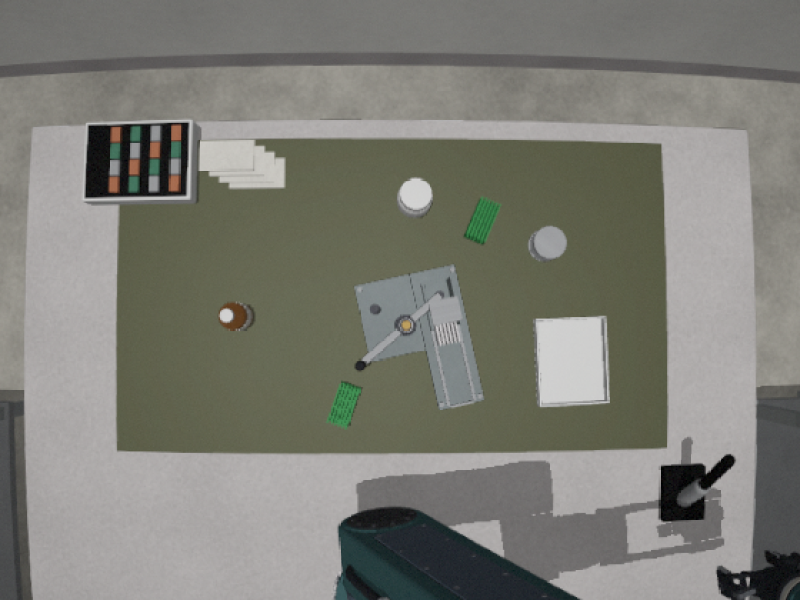

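View pics/s0b.png

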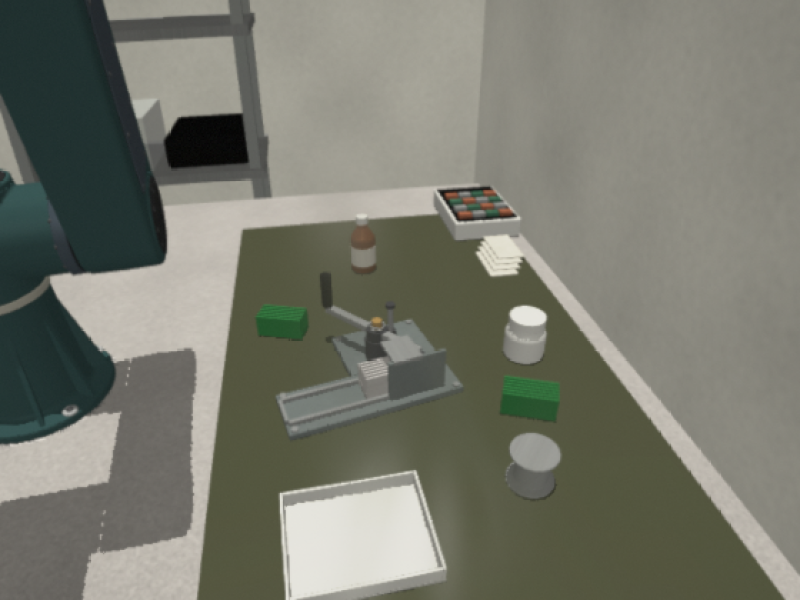

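The top view shows the feeder at about (405,340), with the knob at (360,366), pivot (405,325), stop pin head (375,309) and tray (572,361). In the side view the knob top is at (326,275). I'll enlarge the feeder next.

```bash
python3 - <<'E'
from h import *
a=cv2.imread('pics/t0.png')[170:300,230:350]; cv2.imwrite('pics/tc.png',cv2.resize(a,None,fx=4.6,fy=4.6,interpolation=3))
def t(u,v,z,n='top'): return np.round(atz(n,u*.7,v*.7,z),1)
print('pivot',t(405,325,75),'knob',t(360,366,127),'pin',t(375,309,74))
print('tray',[t(*p,24) for p in((534,319),(606,317),(609,403),(540,406))])
print('bot',t(227,316,120),'jar',t(415,190,75),'spool',t(549,241,52))
E
```

```text
pivot [539.2 -17.9  75. ] knob [467.4  63.1 127. ] pin [568.7  37.   74. ]
tray [array([ 550.3, -269.4,   24. ]), array([ 553.8, -413. ,   24. ]), array([ 386. , -418.2,   24. ]), array([ 382.4, -280.5,   24. ])]
bot [555.1 299.3 120. ] jar [789.4 -37.3  75. ] spool [ 698.2 -293.6   52. ]
```

View pics/tc.png

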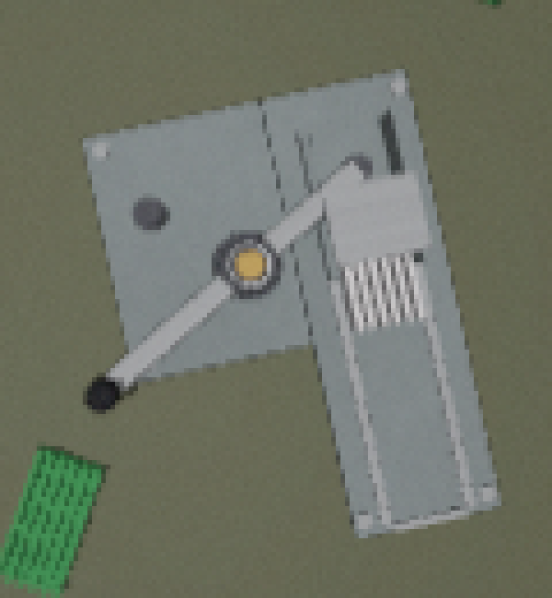

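The crop shows the plate corners at (405,70), (499,504), (356,538) and (263,100), the pivot at (250,264), the knob at (101,395) and the pin at (151,213).

```bash
python3 - <<'E'
from h import *
def t(u,v,z): return atz('top',230+(u+.5)/4.6-.5,170+(v+.5)/4.6-.5,z)
c=[t(405,70,12),t(499,504,12),t(356,538,12),t(263,100,12)]
far=(c[0]+c[3])/2;near=(c[1]+c[2])/2
x=(far-near)/np.linalg.norm(far-near);yaw=np.arctan2(x[1],x[0]);print('len',np.linalg.norm(far-near),'w',np.linalg.norm(c[1]-c[2]),'yaw',yaw)
pv=t(250,264,78);kn=t(101,395,127);pin=t(151,213,74)
R=np.array([[np.cos(yaw),-np.sin(yaw)],[np.sin(yaw),np.cos(yaw)]])
O=(far+near)[:2]/2+R@[40,0]
print('O from plate',O,'from pivot',pv[:2]-R@[0,75])
print('pv',pv,'kn',kn,'pred kn',pv[:2]+R@[-52.7,96.5],'O+',O+R@[-52.7,171.5])
d=R.T@(pin-pv)[:2];print('pin feeder',d,np.linalg.norm(d),np.arctan2(d[1],d[0]))
P=O+R@[0,75]
print(proj('side',[*(P+R@[-52.7,96.5]),127])/.7)
E
```

```text
len 267.86199500233784 w 88.5056678054372 yaw 0.20839999259130887
O from plate [556.57190958 -92.15719161] from pivot [556.03796536 -92.35434904]
pv [540.52085709 -18.97710903  78.        ] kn [469.18491925  64.22994564 127.        ] pred kn [468.99577047  64.53158503] O+ [469.52971468  64.72874246]
pin feeder [40.1463658 48.9375333] 63.29781080455153 0.8837638099115023
[325.9176765  271.98701936]
```

Emit:
{"op": "servo_tool", "data": {"moves": [[0.149,-0.0825,0,0,0,0],[0.149,-0.0825,0,0,0,0],[0.149,-0.0825,0,0,0,0],[0.149,-0.0825,0,0,0,0],[0.149,-0.0825,0,0,0,0],[0.149,-0.0825,0,0,0,0],[0.149,-0.0825,0,0,0,0],[0.149,-0.0825,0,0,0,0],[0.149,-0.0825,0,0,0,0],[0.149,-0.0825,0,0,0,0],[0.03,-0.165,0,0,0,0],[0.03,-0.165,0,0,0,0],[0.03,-0.165,0,0,0,0],[0.03,-0.165,0,0,0,0],[0.03,-0.165,0,0,0,0],[0.03,-0.165,0,0,0,0],[0.03,-0.165,0,0,0,0],[0.03,-0.165,0,0,0,0],[0,0,0,0,0,0]], "grip": 1, "force": 60}}

```text
t: 2.48
position: [435.0, 36.0, 231.1]
tcp_rot: [0.994, 0.114, -0.0, -0.0]
contact_force: [-0.3, -0.1, -0.0]
opening: 0.2
grip_force: 0.0
```

```bash
cat >> h.py <<'E'
from scipy.spatial.transform import Rotation as Ro
def go(x,y,z,yaw):
    s=robot.sense();r=Ro.from_quat(s['tcp_rot']);t=Ro.from_euler('z',yaw)*Ro.from_euler('x',np.pi)
    print('move mm/250',np.round(r.inv().apply(np.array([x,y,z])-s['position'])/250,4),'turn',np.round((r.inv()*t).as_rotvec()/(np.pi/4),4))
E
python3 -c "
from h import *
st();go(435,35.4,85,.708)"
```

```text
2.48 [435.   36.  231.1] [ 0.994  0.114 -0.    -0.   ] [-0.3 -0.1 -0. ] 0.1913796515608618 0.0
move mm/250 [-1.000e-04  3.100e-03  5.842e-01] turn [-0.0014  0.0007 -0.6116]
```

Emit:
{"op": "servo_tool", "data": {"moves": [[0,0,0,0,0,-0.102],[0,0,0,0,0,-0.102],[0,0,0,0,0,-0.102],[0,0,0,0,0,-0.102],[0,0,0,0,0,-0.102],[0,0,0,0,0,-0.102],[0,0,0.1168,0,0,0],[0,0,0.1168,0,0,0],[0,0,0.1168,0,0,0],[0,0,0.1168,0,0,0],[0,0,0.1168,0,0,0],[0.028,0,0,0,0,0],[0.028,0,0,0,0,0],[0.028,0,0,0,0,0],[0,0,0,0,0,0]]}}

```text
t: 4.35
position: [453.1, 47.8, 86.2]
tcp_rot: [0.938, 0.345, 0.001, 0.0]
contact_force: [-0.9, 0.8, 0.2]
opening: 0.1
grip_force: 0.0
```

```bash
python3 -c "
from h import *
st();go(469.3-20*np.cos(.708),64.7-20*np.sin(.708),85,.708)
a=snap('side','s1.png');u,v=proj('side',[469,65,100]).astype(int)
cv2.imwrite('pics/s1c.png',cv2.resize(a[v-70:v+90,u-80:u+120,::-1],None,fx=3.5,fy=3.5,interpolation=3))"
```

```text
4.35 [453.1  47.8  86.2] [0.938 0.345 0.001 0.   ] [-0.9  0.8  0.2] 0.086837596588046 0.0
move mm/250 [ 0.0133 -0.0093  0.0048] turn [ 0.0018 -0.0019 -0.0034]
```

View pics/s1c.png

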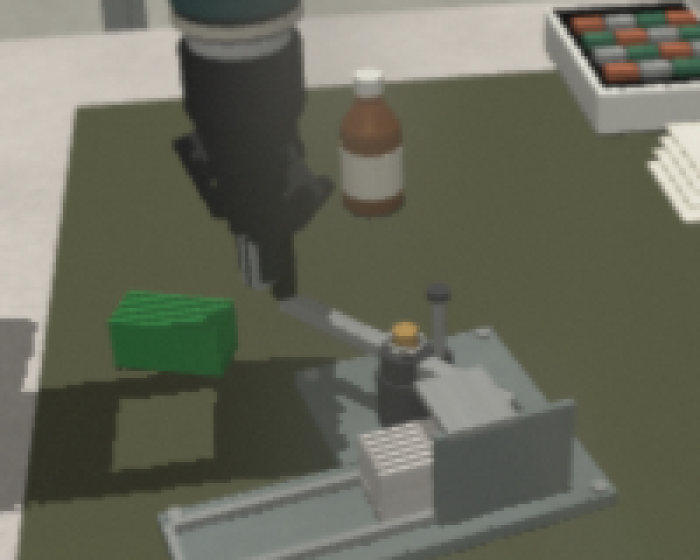

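The closed fingers are right behind the knob. I'll make contact and begin the arc.

Emit:
{"op": "servo_tool", "data": {"moves": [[0.007,-0.0093,0.004,0,0,0],[0.0065,0,0,0,0,0],[0.0176,-0.0032,0,0,0,0.0509],[0.0176,-0.0032,0,0,0,0.0509],[0.0176,-0.0032,0,0,0,0.0509],[0.0176,-0.0032,0,0,0,0.0509],[0.0176,-0.0032,0,0,0,0.0509]]}}

```text
t: 5.28
position: [466.8, 67.2, 83.9]
tcp_rot: [0.968, 0.249, -0.002, -0.0]
contact_force: [-2.7, -4.5, -0.3]
opening: -0.0
grip_force: 0.0
```

```bash
cat >> h.py <<'E'
def rel():
    st();s=robot.sense();p=np.array(s['position'][:2]);pv=np.array([540.8,-18.9])
    e=Ro.from_quat(s['tcp_rot']).as_matrix();d=Ro.from_quat(s['tcp_rot']).inv().apply(np.r_[pv-p,0]);f=e.T@np.array(s['contact_force'])
    yaw=np.arctan2(e[1,0],e[0,0]);print('pivot in tool',d[:2],'swing by yaw',.708-yaw,'pos swing',.708-yaw-np.arctan2(0,1)+np.arctan2(20-d[0],d[1]),'F tool',np.round(f,1))
E
python3 -c "
from h import *
rel()"
```

```text
5.28 [466.8  67.2  83.9] [ 0.968  0.249 -0.002 -0.   ] [-2.7 -4.5 -0.3] -0.032676801907120676 0.0
pivot in tool [ 23.29231934 111.14393111] swing by yaw 0.20444452525133372 pos swing 0.1748310606254452 F tool [-4.5  2.7  0.3]
```

Emit:
{"op": "servo_tool", "data": {"moves": [[0.0176,-0.0032,0,0,0,0.0509],[0.0176,-0.0032,0,0,0,0.0509],[0.0176,-0.0032,0,0,0,0.0509],[0.0176,-0.0032,0,0,0,0.0509],[0.0176,-0.0032,0,0,0,0.0509],[0.0176,-0.0032,0,0,0,0.0509],[0.0176,-0.0032,0,0,0,0.0509],[0.0176,-0.0032,0,0,0,0.0509],[0.0176,-0.0032,0,0,0,0.0509],[0.0176,-0.0032,0,0,0,0.0509],[0.0176,-0.0032,0,0,0,0.0509]]}}

```text
t: 6.65
position: [508.4, 90.1, 83.7]
tcp_rot: [0.999, 0.032, -0.003, 0.0]
contact_force: [-6.2, -1.4, 2.8]
opening: 0.3
grip_force: 0.0
```

```bash
python3 -c "
from h import *
rel()"
```

```text
6.65 [508.4  90.1  83.7] [ 0.999  0.032 -0.003  0.   ] [-6.2 -1.4  2.8] 0.2698000759108302 0.0
pivot in tool [ 25.35747678 110.86872224] swing by yaw 0.6443615413392486 pos swing 0.5960763942832572 F tool [-6.3  1.  -2.7]
```

Emit:
{"op": "servo_tool", "data": {"moves": [[0.0088,-0.0016,0,0,0,0.0255],[0.0088,-0.0016,0,0,0,0.0255],[0.0088,-0.0016,0,0,0,0.0255],[0.0088,-0.0016,0,0,0,0.0255],[0.0088,-0.0016,0,0,0,0.0255],[0.0088,-0.0016,0,0,0,0.0255],[0.0088,-0.0016,0,0,0,0.0255],[0.0088,-0.0016,0,0,0,0.0255],[0.0088,-0.0016,0,0,0,0.0255],[0.0088,-0.0016,0,0,0,0.0255],[0,0,0,0,0,0]]}}

```text
t: 8.02
position: [530.0, 93.7, 83.4]
tcp_rot: [0.998, -0.068, -0.003, 0.0]
contact_force: [-6.3, -0.6, 2.3]
opening: -0.1
grip_force: 0.0
```

```bash
python3 -c "
from h import *
rel()"
```

```text
8.03 [530.   93.7  83.4] [ 0.998 -0.068 -0.003  0.   ] [-6.3 -0.6  2.3] -0.08400893932355666 0.0
pivot in tool [ 25.97867114 110.13610766] swing by yaw 0.843750515356509 pos swing 0.7895193555187985 F tool [-6.1  1.5 -2.2]
```

Emit:
{"op": "servo_tool", "data": {"moves": [[0.0088,-0.0016,0,0,0,0.0255],[0.0088,-0.0016,0,0,0,0.0255],[0.0088,-0.0016,0,0,0,0.0255],[0.0088,-0.0016,0,0,0,0.0255],[0,0,0,0,0,0]]}}

```text
t: 8.65
position: [538.8, 94.2, 83.4]
tcp_rot: [0.994, -0.108, -0.004, 0.0]
contact_force: [-5.9, 1.0, 1.5]
opening: -0.3
grip_force: 0.0
```

```bash
python3 -c "
from h import *
rel()"
```

```text
8.65 [538.8  94.2  83.4] [ 0.994 -0.108 -0.004  0.   ] [-5.9  1.   1.5] -0.2582067854327201 0.0
pivot in tool [ 26.16193235 110.02188029] swing by yaw 0.9239054328197719 pos swing 0.8679574552090045 F tool [-5.9  0.3 -1.5]
```

Now fine steps (about 1 mm each).

Emit:
{"op": "servo_tool", "data": {"moves": [[0.0044,-0.0008,0,0,0,0.0127],[0.0044,-0.0008,0,0,0,0.0127],[0.0044,-0.0008,0,0,0,0.0127],[0.0044,-0.0008,0,0,0,0.0127],[0,0,0,0,0,0]]}}

```text
t: 9.28
position: [543.1, 94.1, 83.4]
tcp_rot: [0.992, -0.128, -0.004, 0.0]
contact_force: [-7.1, 1.7, 2.6]
opening: -0.2
grip_force: 0.0
```

```bash
python3 -c "
from h import *
rel()"
```

```text
9.28 [543.1  94.1  83.4] [ 0.992 -0.128 -0.004  0.   ] [-7.1  1.7  2.6] -0.23461479829240575 0.0
pivot in tool [ 26.3966815  109.90406404] swing by yaw 0.9637149787291888 pos swing 0.9055781551899391 F tool [-7.4  0.1 -2.5]
```

Emit:
{"op": "servo_tool", "data": {"moves": [[0.0044,-0.0008,0,0,0,0.0127],[0.0044,-0.0008,0,0,0,0.0127],[0.0044,-0.0008,0,0,0,0.0127],[0,0,0,0,0,0]]}}

```text
t: 9.78
position: [546.4, 93.9, 83.4]
tcp_rot: [0.99, -0.142, -0.004, 0.0]
contact_force: [-7.7, 2.8, 3.5]
opening: -0.0
grip_force: 0.0
```

```bash
python3 -c "
from h import *
rel()"
```

```text
9.78 [546.4  93.9  83.4] [ 0.99  -0.142 -0.004  0.   ] [-7.7  2.8  3.5] -0.015118633085501135 0.0
pivot in tool [ 26.43634848 109.84183035] swing by yaw 0.9937841649727809 pos swing 0.9352545766617543 F tool [-8.2 -0.5 -3.5]
```

Emit:
{"op": "servo_tool", "data": {"moves": [[0.0044,-0.0008,0,0,0,0.0127],[0.0044,-0.0008,0,0,0,0.0127],[0.0044,-0.0008,0,0,0,0.0127],[0,0,0,0,0,0]]}}

```text
t: 10.28
position: [549.7, 93.7, 83.4]
tcp_rot: [0.988, -0.157, -0.004, 0.0]
contact_force: [-7.0, 3.0, 1.6]
opening: -0.2
grip_force: 0.0
```

```bash
python3 -c "
from h import *
rel()"
```

```text
10.28 [549.7  93.7  83.4] [ 0.988 -0.157 -0.004  0.   ] [-7.   3.   1.6] -0.1892174415648996 0.0
pivot in tool [ 26.4666087  109.81701674] swing by yaw 1.02369484726286 pos swing 0.9648774605990672 F tool [-7.6 -0.7 -1.6]
```

Emit:
{"op": "servo_tool", "data": {"moves": [[0.0044,-0.0008,0,0,0,0.0127],[0.0044,-0.0008,0,0,0,0.0127],[0.0044,-0.0008,0,0,0,0.0127],[0,0,0,0,0,0]]}}

```text
t: 10.78
position: [553.1, 93.3, 83.4]
tcp_rot: [0.985, -0.172, -0.004, 0.0]
contact_force: [-8.2, 3.1, 0.9]
opening: 0.3
grip_force: 0.0
```

```bash
python3 -c "
from h import *
rel()"
```

```text
10.78 [553.1  93.3  83.4] [ 0.985 -0.172 -0.004  0.   ] [-8.2  3.1  0.9] 0.33115534969834154 0.0
pivot in tool [ 26.45722868 109.74134538] swing by yaw 1.053593343675605 pos swing 0.9948206720259948 F tool [-8.8 -0.1 -0.8]
```

Emit:
{"op": "servo_tool", "data": {"moves": [[0.0044,-0.0008,0,0,0,0.0127],[0.0044,-0.0008,0,0,0,0.0127],[0.0044,-0.0008,0,0,0,0.0127],[0,0,0,0,0,0]]}}

```text
t: 11.28
position: [554.4, 92.3, 82.8]
tcp_rot: [0.982, -0.187, -0.005, 0.001]
contact_force: [-10.5, 1.0, 2.5]
opening: 0.2
grip_force: 0.0
```

```bash
python3 -c "
from h import *
rel()"
```

```text
11.28 [554.4  92.3  82.8] [ 0.982 -0.187 -0.005  0.001] [-10.5   1.    2.5] 0.20338079583424024 0.0
pivot in tool [ 28.09115228 108.42050727] swing by yaw 1.0833435703699716 pos swing 1.0088541413533034 F tool [-10.2   2.9  -2.3]
```

Motion lags and force rises, so this looks like the stop. I'll push a little more straight ahead to confirm.

Emit:
{"op": "servo_tool", "data": {"moves": [[0.005,0,0,0,0,0],[0.005,0,0,0,0,0],[0,0,0,0,0,0]]}}

```text
t: 11.65
position: [554.8, 92.0, 82.6]
tcp_rot: [0.982, -0.187, -0.007, 0.001]
contact_force: [-14.3, 4.0, 7.1]
opening: 0.3
grip_force: 0.0
```

```bash
python3 -c "
from h import *
rel()"
```

```text
11.65 [554.8  92.   82.6] [ 0.982 -0.187 -0.007  0.001] [-14.3   4.    7.1] 0.26809449160660015 0.0
pivot in tool [ 27.63646645 108.33909824] swing by yaw 1.0834647127366621 pos swing 1.0130943921884117 F tool [-14.9   1.5  -6.9]
```

The stop is firm: 15 N, with no further motion. I'll hold for about a second.

Emit:
{"op": "servo_tool", "data": {"moves": [[0,0,0,0,0,0],[0,0,0,0,0,0],[0,0,0,0,0,0],[0,0,0,0,0,0],[0,0,0,0,0,0],[0,0,0,0,0,0],[0,0,0,0,0,0],[0,0,0,0,0,0]]}}

```text
t: 12.65
position: [554.8, 92.0, 82.7]
tcp_rot: [0.982, -0.187, -0.007, 0.001]
contact_force: [-15.3, 3.3, 6.0]
opening: 0.2
grip_force: 0.0
```

Emit:
{"op": "servo_tool", "data": {"moves": [[-0.0276,0,0,0,0,0],[-0.0264,0.0048,0,0,0,-0.0764],[-0.0264,0.0048,0,0,0,-0.0764],[-0.0264,0.0048,0,0,0,-0.0764],[-0.0264,0.0048,0,0,0,-0.0764],[-0.0264,0.0048,0,0,0,-0.0764],[-0.0264,0.0048,0,0,0,-0.0764],[-0.0264,0.0048,0,0,0,-0.0764],[-0.0264,0.0048,0,0,0,-0.0764],[-0.0264,0.0048,0,0,0,-0.0764],[-0.0264,0.0048,0,0,0,-0.0764],[-0.0264,0.0048,0,0,0,-0.0764],[-0.0264,0.0048,0,0,0,-0.0764],[-0.0264,0.0048,0,0,0,-0.0764],[-0.0264,0.0048,0,0,0,-0.0764],[-0.0264,0.0048,0,0,0,-0.0764],[-0.0264,0.0048,0,0,0,-0.0764],[-0.0264,0.0048,0,0,0,-0.0764],[-0.0264,0.0048,0,0,0,-0.0764],[-0.04,0,0,0,0,0]]}}

```text
t: 15.15
position: [439.3, 51.3, 84.3]
tcp_rot: [0.939, 0.345, 0.0, -0.0]
contact_force: [-0.6, 0.3, 0.4]
opening: -0.2
grip_force: 0.0
```

```bash
python3 -c "
from h import *
rel()"
```

```text
15.15 [439.3  51.3  84.3] [ 0.939  0.345  0.    -0.   ] [-0.6  0.3  0.4] -0.22404089806084942 0.0
pivot in tool [ 31.92550093 119.23310182] swing by yaw 0.003560094161878302 pos swing -0.09612675001443734 F tool [-0.3 -0.7 -0.4]
```

Emit:
{"op": "servo_tool", "data": {"moves": [[-0.04,0,0,0,0,0],[-0.02,0,-0.1,0,0,0],[0,0,-0.14,0,0,0.106],[0,0,-0.14,0,0,0.106],[0,0,-0.14,0,0,0.106],[0,0,-0.1,0,0,0.106],[0,0,0,0,0,0.106],[0,0,0,0,0,0.106],[0,0,0,0,0,0]], "grip": -1}}

```text
t: 16.27
position: [427.7, 41.5, 239.4]
tcp_rot: [0.995, 0.102, 0.0, -0.0]
contact_force: [-0.1, 0.4, -0.0]
opening: 85.4
grip_force: 0.0
```

```bash
python3 -c "
from h import *
st()
a=snap('top','t2.png')[170:300,230:350,::-1]; cv2.imwrite('pics/t2c.png',cv2.resize(a,None,fx=4.6,fy=4.6,interpolation=3))"
```

```text
16.27 [427.7  41.5 239.4] [ 0.995  0.102  0.    -0.   ] [-0.1  0.4 -0. ] 85.36037222213943 0.0
```

View pics/t2c.png

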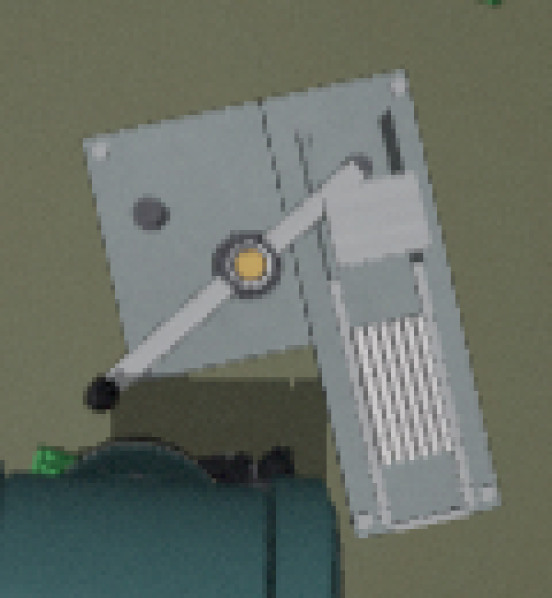

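The lever is home. The heat sink is out, with top corners at about (350,322), (424,316), (454,458) and (380,465) in the crop.

```bash
python3 - <<'E'
from h import *
def t(u,v,z): return atz('top',230+(u+.5)/4.6-.5,170+(v+.5)/4.6-.5,z)
c=np.array([t(*p,52) for p in((350,322),(424,316),(454,458),(380,465))])
m=c.mean(0);yaw=.2084;R=np.array([[np.cos(yaw),-np.sin(yaw)],[np.sin(yaw),np.cos(yaw)]])
f=R.T@(m[:2]-[556.3,-92.25]);print(c[:,:2],m,f)
p=np.array([556.3,-92.25])+R@[f[0],0];print(p);go(*p,90,yaw)
E
```

```text
[[ 506.88585721  -78.09141113]
 [ 510.21959158 -121.25833802]
 [ 427.61309997 -138.54428117]
 [ 423.83904626  -95.34620544]] [ 467.13939876 -108.31005894   52.        ] [-90.55419344   2.73429272]
[ 467.70510966 -110.98519031]
move mm/250 [0.0315 0.6299 0.5972] turn [-0.0002 -0.0003 -0.0025]
```

Emit:
{"op": "servo_tool", "data": {"moves": [[0.008,0.1565,0,0,0,0],[0.008,0.1565,0,0,0,0],[0.008,0.1565,0,0,0,0],[0.008,0.1565,0,0,0,0],[0,0,0.149,0,0,0],[0,0,0.149,0,0,0],[0,0,0.149,0,0,0],[0,0,0.149,0,0,0],[0,0,0.06,0,0,0],[0,0,0.06,0,0,0],[0,0,0.06,0,0,0],[0,0,0,0,0,0]]}}

```text
t: 17.82
position: [466.8, -109.7, 44.3]
tcp_rot: [0.995, 0.103, -0.001, -0.001]
contact_force: [0.1, 0.8, 0.3]
opening: 85.5
grip_force: 0.0
```

```bash
python3 -c "
from h import *
st();go(467.6,-110,24,.2084)
a=snap('side','s3.png');u,v=proj('side',[468,-110,40]).astype(int)
cv2.imwrite('pics/s3c.png',cv2.resize(a[v-70:v+60,u-90:u+90,::-1],None,fx=4,fy=4,interpolation=3))"
```

```text
17.82 [ 466.8 -109.7   44.3] [ 0.995  0.103 -0.001 -0.001] [0.1 0.8 0.3] 85.48782948736095 0.0
move mm/250 [0.003  0.0021 0.0813] turn [-0.0017  0.0024 -0.0032]
```

View pics/s3c.png

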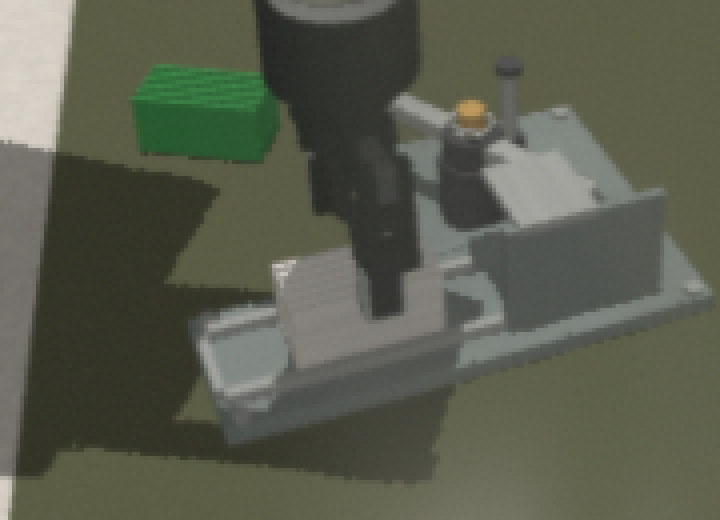

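The fingers straddle the sink. I'll go down and grip.

Emit:
{"op": "servo_tool", "data": {"moves": [[0,0,0.042,0,0,0],[0,0,0.042,0,0,0],[0,0,0,0,0,0]]}}

```text
t: 18.25
position: [466.9, -109.6, 23.5]
tcp_rot: [0.995, 0.103, -0.001, -0.0]
contact_force: [-0.6, -0.6, -0.2]
opening: 85.5
grip_force: 0.0
```

Emit:
{"op": "servo_tool", "data": {"moves": [[0,0,0,0,0,0],[0,0,0,0,0,0],[0,0,0,0,0,0],[0,0,0,0,0,0],[0,0,0,0,0,0],[0,0,0,0,0,0]], "grip": 1, "force": 40}}

```text
t: 19.0
position: [468.0, -110.1, 24.7]
tcp_rot: [0.995, 0.103, 0.0, 0.0]
contact_force: [-1.9, -1.3, 5.8]
opening: 39.4
grip_force: 41.2
```

Emit:
{"op": "servo_tool", "data": {"moves": [[0,0,-0.02,0,0,0],[0,0,-0.04,0,0,0],[0,0,-0.08,0,0,0],[0,0,-0.12,0,0,0],[0,0,-0.12,0,0,0],[0,0,0,0,0,0],[0,0,0,0,0,0]]}}

```text
t: 19.88
position: [467.0, -109.6, 118.9]
tcp_rot: [0.995, 0.103, -0.0, -0.0]
contact_force: [-0.2, 1.3, -2.1]
opening: 38.8
grip_force: 41.0
```

```bash
python3 -c "
from h import *
st();go(468,-345.3,120,.035)"
```

```text
19.88 [ 467.  -109.6  118.9] [ 0.995  0.103 -0.    -0.   ] [-0.2  1.3 -2.1] 38.82595921371007 41.03696823120117
move mm/250 [-0.1882  0.9239 -0.0049] turn [-0.0008  0.001   0.2169]
```

Emit:
{"op": "servo_tool", "data": {"moves": [[-0.0118,0.0577,0,0,0,0],[-0.0235,0.1155,0,0,0,0],[-0.0235,0.1155,0,0,0,0],[-0.0235,0.1155,0,0,0,0],[-0.0235,0.1155,0,0,0,0],[-0.0235,0.1155,0,0,0,0],[-0.0235,0.1155,0,0,0,0],[-0.0235,0.1155,0,0,0,0],[-0.0118,0.0577,0,0,0,0],[0,0,0,0,0,0.072],[0,0,0,0,0,0.072],[0,0,0,0,0,0.072],[0,0,0,0,0,0]]}}

```text
t: 21.5
position: [468.2, -345.2, 118.6]
tcp_rot: [1.0, 0.018, -0.001, -0.001]
contact_force: [-0.7, 0.6, -1.6]
opening: 39.3
grip_force: 41.1
```

```bash
python3 -c "
from h import *
st();go(468,-345.3,17,.035)
a=snap('side','s4.png')
cv2.imwrite('pics/s4c.png',cv2.resize(a[220:420,150:350,::-1],None,fx=3,fy=3,interpolation=3))"
```

```text
21.5 [ 468.2 -345.2  118.6] [ 1.     0.018 -0.001 -0.001] [-0.7  0.6 -1.6] 39.33669170784895 41.064473390579224
move mm/250 [-2.000e-04  9.000e-04  4.063e-01] turn [-0.0018  0.0014  0.0017]
```

View pics/s4c.png

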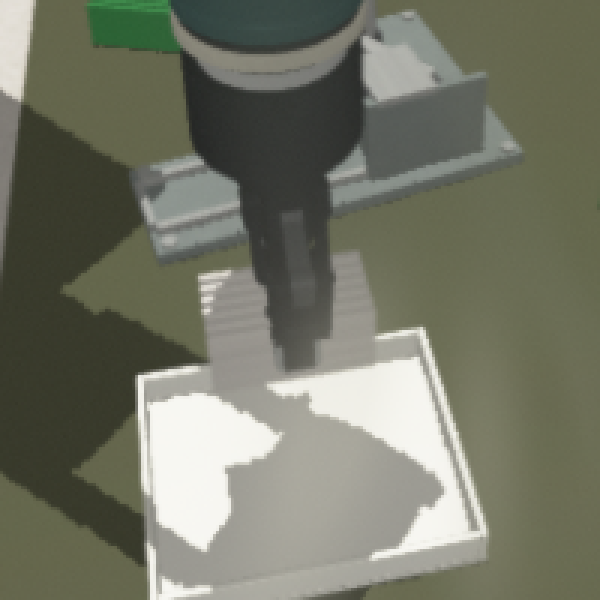

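The sink is held level over the tray, so I'll lower it.

Emit:
{"op": "servo_tool", "data": {"moves": [[0,0,0.08,0,0,0],[0,0,0.1,0,0,0],[0,0,0.1,0,0,0],[0,0,0.06,0,0,0],[0,0,0.03,0,0,0],[0,0,0.008,0,0,0],[0,0,0.008,0,0,0],[0,0,0,0,0,0]]}}

```text
t: 22.55
position: [469.0, -345.9, 23.3]
tcp_rot: [1.0, 0.018, 0.0, 0.0]
contact_force: [0.0, 0.2, -2.0]
opening: 39.2
grip_force: 41.0
```

Emit:
{"op": "servo_tool", "data": {"moves": [[0,0,0.006,0,0,0],[0,0,0.004,0,0,0],[0,0,0,0,0,0]]}}

```text
t: 22.92
position: [468.7, -345.6, 20.2]
tcp_rot: [1.0, 0.018, -0.0, -0.0]
contact_force: [-0.3, -0.4, -1.2]
opening: 39.4
grip_force: 41.0
```

Emit:
{"op": "servo_tool", "data": {"moves": [[0,0,0.004,0,0,0],[0,0,0.004,0,0,0],[0,0,0.004,0,0,0],[0,0,0,0,0,0]]}}

```text
t: 23.42
position: [468.6, -345.5, 17.1]
tcp_rot: [1.0, 0.018, -0.0, -0.0]
contact_force: [-0.2, 0.5, -2.4]
opening: 39.4
grip_force: 41.0
```

Emit:
{"op": "servo_tool", "data": {"moves": [[0,0,0.003,0,0,0],[0,0,0.003,0,0,0],[0,0,0,0,0,0]]}}

```text
t: 23.8
position: [468.8, -345.7, 16.7]
tcp_rot: [1.0, 0.018, 0.0, 0.0]
contact_force: [-2.6, 1.8, 7.4]
opening: 39.6
grip_force: 42.1
```

Contact with the tray floor. I'll release and withdraw.

Emit:
{"op": "servo_tool", "data": {"moves": [[0,0,-0.004,0,0,0],[0,0,0,0,0,0],[0,0,0,0,0,0],[0,0,0,0,0,0],[0,0,0,0,0,0],[0,0,-0.04,0,0,0],[0,0,-0.08,0,0,0],[0,0,-0.2,0,0,0],[0,0,-0.2,0,0,0],[0,0,-0.2,0,0,0],[-0.1,0.2,0,0,0,0],[-0.1,0.2,0,0,0,0],[-0.1,0.2,0,0,0,0],[0,0,0,0,0,0]], "grip": -0.45}}

```text
t: 25.55
position: [397.3, -502.2, 197.6]
tcp_rot: [1.0, 0.016, 0.0, 0.001]
contact_force: [0.5, 0.7, -0.1]
opening: 61.8
grip_force: 0.0
```

```bash
python3 -c "
from h import *
st();a=snap('top','t5.png')
cv2.imwrite('pics/t5c.png',cv2.resize(a[80:320,140:460,::-1],None,fx=2.5,fy=2.5,interpolation=3))"
```

```text
25.55 [ 397.3 -502.2  197.6] [1.    0.016 0.    0.001] [ 0.5  0.7 -0.1] 61.7677643629452 0.0
```

View pics/t5c.png

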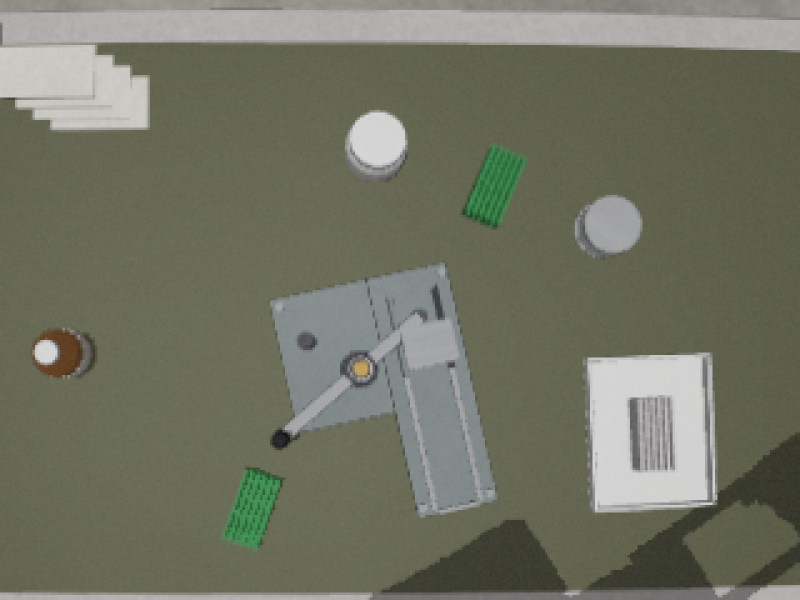

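The sink sits fins up in the tray at about (652,433). The lever is home and the bottle, jar and spool haven't moved.

```bash
python3 -c "
from h import *
print(robot.finish_job())"
```

```text
the job is handed in; nothing more can be done
None
```

The job is handed in at about 26 s: I pressed the lever against its stop at about 15 N for a second and let it return home, then set the heat sink flat, fins up, in the white tray; the bottle, jar and spool were not disturbed.

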